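# Fetch the staples from behind

## Robot

A 6-joint arm with a two-finger parallel gripper is mounted at the origin on the work surface; the furniture and walls round the work are solid. World frame = base frame: x ahead of the robot, y to its left, z up, the work surface at z = 0. Lengths are in m, angles in rad, forces in N, time in s.
With the tool pointing down it reaches from about 0.375 to 0.75 m from the base axis. Payload 9 kg.
Tool frame: the origin (TCP) lies on the centre line of the jaws, within the pads' length; the fingertips stand 17 mm ahead of it and the grasp point (between the pads) lies 2 mm behind it; x points along the fingers, z is the direction in which the jaws open and shut, and the axes are right-handed (so a half turn about x gives the same grasp; the last joint's range is limited). The gripper opens to 85 mm and grips with 20 to 120 N. Pads are 22 mm wide; open, the fingers measure 114 mm over their backs; the gripper's body (76 mm by 85 mm) begins 54 mm behind the grasp point. The pads swing forward as they close: fully open they stand 13 mm farther back than shut.
Start: joints at [0.901, 0.104, 0.097, 1.564, 0, 1.353], TCP at [0.262, 0.54, 0.248] pointing down, gripper open.
Joint ranges: [-2.99, 2.99], [-0.84, 1.86], [-1.1, 1.16], [-1.84, 2.11], [-1.51, 1.56], [-3.14, 3.14]. Speed limits (rad/s): [2.22, 2.22, 2.57, 3.14, 3.14, 3.14].

## Interface

Orientations are given as a unit quaternion [x, y, z, w].
In Python, from station import readout, viewer, finish_job gives the robot as it stands.
- The arm moves only by the tool jog_arm, never from a script. Its argument "commands" is text: rows parted by semicolons, each of 5 numbers parted by spaces: the shift along the tool's x, y, z in m, then the turn about the tool's x in degrees, then the finger opening in m, from 0 to 0.0854. In form: dx dy dz turn claw; .... A call has 1 to 10 rows; each row is the pose to reach, as a shift and turn from the pose commanded when the call began, along the tool's axes at that moment; what a row does not reach only later rows make up. A row lasts 1/10 s, in which the tool goes at most 50 mm and 8.59 degrees, less where a joint would pass 70% of its speed; a pose out of reach is approached as far as the arm can. A call with a gripper value outside its range is refused whole. The fingers move at their own pace and stop on an object; "newtons" is the grip in N (left out, the last holds). Time passes only in rows, so rows that repeat a pose let the fingers close. It gives the time, the measured TCP pose, the force and the opening at its end, in the units of the state.
- readout.state(): the state, without advancing time (a new reading comes with each control period).
- viewer.camera(name): name is "scene" or "top" or "wrist"; returns the picture (480x640x3 uint8, red, green, blue); there is no depth.
- viewer.calibration(name): a dict with "fx", "fy", "cx", "cy" (pixels), "R" (3x3) and "t" (3): a world point X has camera coordinates R X + t. Camera axes: x right, y down, z forward; pixel columns grow to the right and rows downward; lengths in m; the calibration is good to about 2 mm. A picture is of the moment at which its call begins: read the wrist's pose just before it. calibration takes no time and is no camera call; for the wrist camera it gives the pose at the moment of the call.
- finish_job(): hands the job in, once; it reports no verdict.
Trained networks look in the newest picture that a camera, given by its name, has taken for a name from the list of things; names that differ only in an ending like _2 or _b are one class to them, and where a whole thing is asked for, a point or a joint stands for the part that bears it (a point fixed in the world has none). Each returns a list of dicts, best first, with "confidence" (0 to 1); they miss things now and then, are a little off and sometimes report something else, mostly with a low value. They report only what shows in the picture. A call takes as long as a camera call.
- viewer.look_for(camera, query): "box" ([left, top, right, bottom] in pixels, round what is visible of it).
- viewer.cut_out(camera, query): "region" (480x640 bool, what is visible of it) and "box" ([left, top, right, bottom] in pixels, round what is visible of it).
The state is a dict: "t": time; "qpos": joint angles; "joint_vel": joint speeds; "joint_torque": joint torques, N m; "tcp_pos": TCP position; "ee_rot": TCP orientation; "wrist_force": force on the tool from outside, world axes, zero at the start; "moment": the same for the moment, N m; "grip_width": finger opening in m.
Only numpy, scipy, OpenCV 4.12 (cv2) and the standard library are available. Lean on these libraries where they do the work, as an engineer would, in place of code of your own. Each camera call takes 0.05 s, during which the arm holds its last target. There are 200 camera calls.

## Task

I need the carton of staples that lies at the back of one bay of the desk caddy. First stand the two things in front of it aside on the felt mat, upright, then lay the carton flat in the middle of the cork pad, and finally put the two things back upright exactly where each of them stood. Leave the beech block, the two things in front of it and everything else alone.

Things in the scene. Friction and masses are not known exactly. Their poses are not given: they have to be found in the camera images.
- caddy: wooden desk caddy, fixed, open tray 147 mm (x) by 223 mm (y); origin at the centre of its underside, x from front lip to back wall, y left, z up. Floor 4 mm thick; walls 5 mm thick: front lip 14 mm high, back 36, sides and divider 30. The divider at y = 0 makes two 104 mm bays centred at y = +-54.5: one thing lies at the back of each (x = 13), two stand before it (x = -36)
- felt_mat: flat grey felt mat, fixed, 130 mm (x) by 200 mm (y), 3 mm thick: the side area for things set aside; origin at the centre of its underside; lies to the left or right of the caddy
- cork_pad: flat cork pad, fixed, 64 mm (x) by 96 mm (y), 4 mm thick, nearest the robot; origin at the centre of its underside
- staples_carton: small flat carton of staples, white with a coloured lid, 38 mm (x) by 64 mm (y) by 22 mm high, 85 g, origin at the centre of its underside; lies at the back of either bay, its long y axis across the bay, about 36 mm clear of the caddy's back wall; grasp across the 38 mm
- beech_block: plain beech block 45 mm (x) by 70 mm (y) by 40 mm high, origin at the centre of its underside; lies at the back of the other bay and stays there
- ink_bottle: black ink bottle, upright; body 46 mm diameter up to z = 48, cap 29 mm diameter from there to z = 64 mm, about 110 g; stands in the left (+y) bay, beside the stamp, on either side of it; origin at the centre of its underside
- stamp: rubber stamp with dark turned handle, upright; base 28 mm (x) by 50 mm (y), 18 mm high, its long y axis runs front to back of the caddy; neck 17 mm thick up to z = 40, grip 24 mm across from z = 40 to the top at 76 mm, about 90 g; stands in the left (+y) bay, 50 mm beside the bottle; origin at the centre of its underside
- glue_stick: glue stick, upright cylinder 26 mm diameter, 90 mm high, about 35 g; stands in the right (-y) bay, beside the jar, on either side of it; origin at the centre of its underside
- paste_jar: grey paste jar with a white lid and plain label, upright; body 42 mm diameter up to z = 56, lid 39 mm diameter from z = 59 to the top at 75 mm, about 130 g; stands in the right (-y) bay, 50 mm beside the glue stick; origin at the centre of its underside

How it is judged:
On the way, in this order (a step that is already met when the one before it is completed fails the run):
1. the two things in front of the carton stand released and upright on the felt mat, the carton still in its place (((y of beech_block in the frame of caddy below 0 m and x of ink_bottle in the frame of felt_mat between -0.065 and 0.065 m and y of ink_bottle in the frame of felt_mat between -0.1 and 0.1 m and height (world z) of each of ink_bottle, stamp below 0.009 m and contact force between each of ink_bottle, stamp and the fingers below 0.3 N and linear speed of each of ink_bottle, stamp below 0.02 m/s and angle between each of ink_bottle, stamp's own z axis and vertical below 0.1 rad and x of stamp in the frame of felt_mat between -0.065 and 0.065 m and y of stamp in the frame of felt_mat between -0.1 and 0.1 m) or (y of beech_block in the frame of caddy above 0 m and x of glue_stick in the frame of felt_mat between -0.065 and 0.065 m and y of glue_stick in the frame of felt_mat between -0.1 and 0.1 m and height (world z) of each of glue_stick, paste_jar below 0.009 m and contact force between each of glue_stick, paste_jar and the fingers below 0.3 N and linear speed of each of glue_stick, paste_jar below 0.02 m/s and angle between each of glue_stick, paste_jar's own z axis and vertical below 0.1 rad and x of paste_jar in the frame of felt_mat between -0.065 and 0.065 m and y of paste_jar in the frame of felt_mat between -0.1 and 0.1 m)) and distance of staples_carton from where it was at the start of the episode below 0.015 m), for 0.2 s.
2. the carton lies released in the middle of the cork pad, the two things still on the mat (horizontal distance between staples_carton and cork_pad below 0.015 m and height (world z) of staples_carton below 0.01 m and contact force between staples_carton and the fingers below 0.3 N and linear speed of staples_carton below 0.02 m/s and angle between staples_carton's own z axis and vertical below 0.1 rad and ((y of beech_block in the frame of caddy below 0 m and x of ink_bottle in the frame of felt_mat between -0.065 and 0.065 m and y of ink_bottle in the frame of felt_mat between -0.1 and 0.1 m and height (world z) of each of ink_bottle, stamp below 0.009 m and contact force between each of ink_bottle, stamp and the fingers below 0.3 N and linear speed of each of ink_bottle, stamp below 0.02 m/s and angle between each of ink_bottle, stamp's own z axis and vertical below 0.1 rad and x of stamp in the frame of felt_mat between -0.065 and 0.065 m and y of stamp in the frame of felt_mat between -0.1 and 0.1 m) or (y of beech_block in the frame of caddy above 0 m and x of glue_stick in the frame of felt_mat between -0.065 and 0.065 m and y of glue_stick in the frame of felt_mat between -0.1 and 0.1 m and height (world z) of each of glue_stick, paste_jar below 0.009 m and contact force between each of glue_stick, paste_jar and the fingers below 0.3 N and linear speed of each of glue_stick, paste_jar below 0.02 m/s and angle between each of glue_stick, paste_jar's own z axis and vertical below 0.1 rad and x of paste_jar in the frame of felt_mat between -0.065 and 0.065 m and y of paste_jar in the frame of felt_mat between -0.1 and 0.1 m))), for 0.2 s.
At the end, for the whole second after the job is handed in: The carton lies flat on the cork pad, its centre within 15 mm of the pad's centre (either way round); the two things set aside stand upright again within 15 mm of where they started; the other pair and the block are within 15 mm of their starts; all released and at rest (horizontal distance between staples_carton and cork_pad below 0.015 m and height (world z) of staples_carton below 0.01 m and contact force between each of staples_carton, ink_bottle, stamp, glue_stick, paste_jar and the fingers below 0.3 N and linear speed of each of staples_carton, ink_bottle, stamp, glue_stick, paste_jar below 0.02 m/s and angle between each of staples_carton, ink_bottle, stamp, glue_stick, paste_jar's own z axis and vertical below 0.1 rad and distance of each of ink_bottle, stamp, glue_stick, paste_jar, beech_block from where it was at the start of the episode below 0.015 m); the robot touches nothing.
It fails at once if the beech block moved by more than 15 mm (distance of beech_block from where it was at the start of the episode above 0.015 m).
It fails at once if the pair in front of the beech block moved by more than 15 mm ((y of beech_block in the frame of caddy below 0 m and distance of any of glue_stick, paste_jar from where it was at the start of the episode above 0.015 m) or (y of beech_block in the frame of caddy above 0 m and distance of any of ink_bottle, stamp from where it was at the start of the episode above 0.015 m)).
It fails at once if a standing thing or the carton tipped over (angle between any of ink_bottle, stamp, glue_stick, paste_jar, staples_carton's own z axis and vertical above 0.6 rad).
It also fails if it takes over 128 s, if anything falls off the work surface, if the arm or the gripper's body presses on something with over 40 N, if the wrist force passes 120 N, or if a joint passes its speed limit or range.

## Working session

There is one attempt and no reset: what is moved stays moved. The work goes in short steps, Python scripts to look and compute and a tool call to move; the robot and the scene stay as the last step left them, time stands still between calls to the robot, and variables do not carry over. Pictures are saved under pics/ and viewed, about 12 in all and at most 16, crops included, and the job is handed in when it is done.

Besides the shell and the picture viewer there is one more tool, called after "Emit:" by a JSON object that holds its "name" and its "arguments", one argument or row to a line. jog_arm: Moves the arm, as the interface text tells. Its arguments: {"type":"object","properties":{"commands":{"type":"string"},"newtons":{"type":"number"}},"required":["commands"]}

```bash
mkdir -p pics; ls; python3 - <<'E'
from station import readout, viewer
import cv2
print(readout.state())
for n in ("top","scene"):
    im=viewer.camera(n); cv2.imwrite(f"pics/{n}0.png",im[...,::-1])
    c=viewer.calibration(n); print(n,c)
    for q in ("caddy","felt_mat","cork_pad","staples_carton","beech_block","ink_bottle","stamp","glue_stick","paste_jar"):
        r=viewer.look_for(n,q); print(q,[( [int(v) for v in d["box"]],round(d["confidence"],2)) for d in r[:2]])
E
```

```text
pics
{'t': 0.0, 'qpos': array([9.01339414e-01, 1.04701576e-01, 9.64872766e-02, 1.56386972e+00,
       1.29026795e-05, 1.35309900e+00]), 'joint_vel': array([-0.00083277, -0.00072428, -0.0002801 , -0.00078558,  0.000976  ,
        0.00049561]), 'joint_torque': array([ 9.70292822e-04, -5.56918144e+01,  5.03661454e+01,  1.66770763e-02,
       -1.59064907e-04, -4.00477006e-05]), 'tcp_pos': array([0.2617315 , 0.53958141, 0.24753087]), 'ee_rot': array([-0.37546501,  0.599711  ,  0.37516839,  0.59885009]), 'wrist_force': array([-0.51978304, -0.54726147,  1.41391107]), 'moment': array([ 0.00938937, -0.04052378, -0.01684124]), 'grip_width': 0.08531959590630149}
top {'fx': 515.3984147189809, 'fy': 515.3984147189809, 'cx': 321.4487834293203, 'cy': 235.8412282326184, 'R': array([[ 0.01819331, -0.99971319,  0.01557399],
       [-0.99554774, -0.01955396, -0.0922081 ],
       [ 0.09248618, -0.01382708, -0.99561796]]), 't': array([-0.01130356,  0.52350832,  0.89111069])}
caddy [([170, 160, 305, 259], 0.63)]
felt_mat [([355, 176, 464, 251], 0.62)]
cork_pad [([303, 269, 362, 302], 0.57)]
staples_carton
[... 308 characters left out ...]
06737986, 'R': array([[ 0.81317738, -0.58162941, -0.02120805],
       [-0.38587747, -0.51150096, -0.76776647],
       [ 0.43570762,  0.63251403, -0.6403787 ]]), 't': array([-0.40985446,  0.21924637,  0.71444963])}
caddy [([248, 156, 362, 244], 0.98), ([278, 162, 312, 190], 0.36)]
felt_mat [([345, 240, 481, 341], 0.75)]
cork_pad [([268, 256, 323, 297], 0.59), ([345, 243, 479, 343], 0.24)]
staples_carton [([318, 195, 335, 221], 0.53), ([250, 155, 364, 240], 0.33)]
beech_block [([280, 160, 311, 190], 0.74), ([267, 255, 323, 297], 0.59)]
ink_bottle [([267, 169, 286, 204], 0.81)]
stamp [([254, 157, 272, 197], 0.8)]
glue_stick [([288, 170, 301, 219], 0.83)]
paste_jar [([298, 193, 322, 227], 0.89)]
```

```bash
python3 - <<'E'
import cv2
im=cv2.imread("pics/top0.png")[140:320,150:480]; cv2.imwrite("pics/topc.png",cv2.resize(im,None,fx=2.4,fy=2.4,interpolation=cv2.INTER_CUBIC))
E
```

```text
(no output)
```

View pics/topc.png

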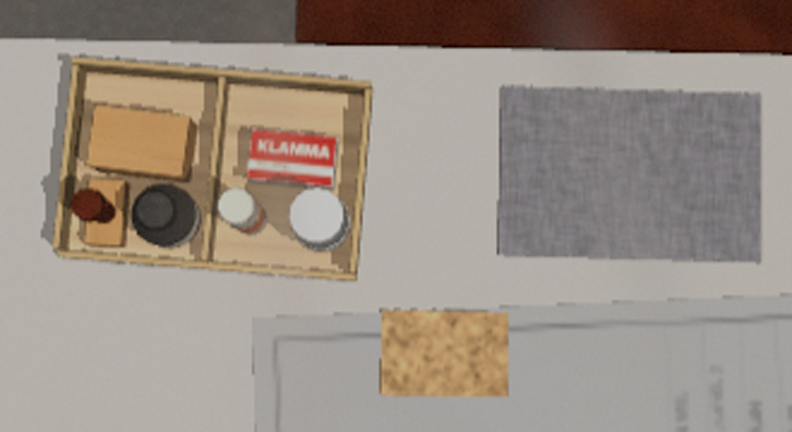

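View pics/scene0.png

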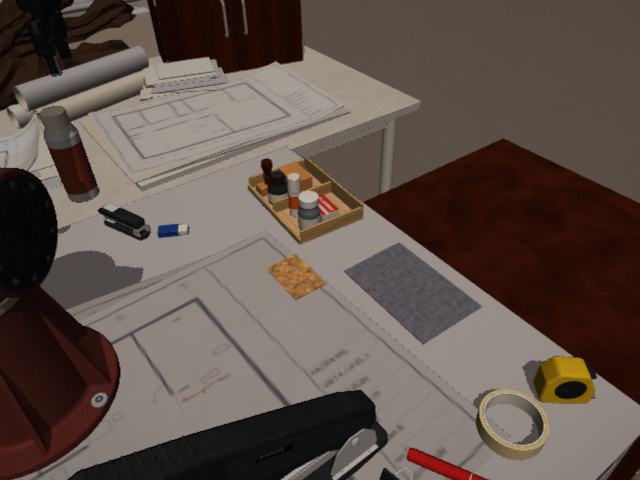

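The carton (red and white, crop (292,158)) lies in the right bay. The glue stick (238,208) and paste jar (318,217) stand in front of it. The block is in the left bay, the mat on the right (630,174) and the cork pad at (445,353).

```bash
cat > h.py <<'E'
import numpy as np, cv2
from station import readout, viewer
from scipy.spatial.transform import Rotation as Ro
def ray(n,p,z,c=None):
    c=c or viewer.calibration(n); R=c["R"]; o=-R.T@c["t"]
    d=R.T@np.array([(p[0]-c["cx"])/c["fx"],(p[1]-c["cy"])/c["fy"],1]); return o+d*(z-o[2])/d[2]
def proj(n,X,c=None):
    c=c or viewer.calibration(n); q=c["R"]@np.array(X)+c["t"]; return np.array([c["fx"]*q[0]/q[2]+c["cx"],c["fy"]*q[1]/q[2]+c["cy"]])
E
python3 - <<'E'
from h import *
np.set_printoptions(precision=4,suppress=True)
f=lambda x,y,z: ray("top",(x/2.4+150,y/2.4+140),z)
P={k:f(*v) for k,v in dict(BL=(74,58,.036),BR=(373,83,.036),FR=(356,280,.014),FL=(56,254,.014),cork=(445,353,.004),mat=(630,174,.003),mBL=(500,86,.003),mBR=(761,92,.003),mFR=(761,263,.003),mFL=(498,257,.003),glue=(238,207,.094),jar=(318,216,.079),carton=(292,158,.026)).items()}
for k,v in P.items(): print(k,v)
c=(P['BL']+P['BR']+P['FL']+P['FR'])/4
d=P['BL']-P['BR']; a=np.arctan2(-d[0],d[1]); print(c,a, np.linalg.norm(d[:2]))
d=P['FL']-P['FR']; print(np.arctan2(-d[0],d[1]), np.linalg.norm(d[:2]))
d=P['BL']-P['FL']; print(np.arctan2(d[1],d[0]), np.linalg.norm(d[:2]))
Rz=np.array([[np.cos(a),-np.sin(a)],[np.sin(a),np.cos(a)]])
for k in('glue','jar','carton'): print(k, Rz.T@(P[k]-c)[:2])
s=readout.state(); print(Ro.from_quat(s['ee_rot']).as_matrix()); print(viewer.calibration('wrist'))
c=viewer.calibration('wrist'); print(-c['R'].T@c['t'])
E
```

```text
BL [0.6449 0.2497 0.036 ]
BR [0.631  0.0292 0.036 ]
FR [0.4864 0.0391 0.014 ]
FL [0.5015 0.2625 0.014 ]
cork [ 0.4334 -0.0285  0.004 ]
mat [ 0.5718 -0.1676  0.003 ]
mBL [ 0.6378 -0.0675  0.003 ]
mBR [ 0.6374 -0.2684  0.003 ]
mFR [ 0.5057 -0.2673  0.003 ]
mFL [ 0.5064 -0.0675  0.003 ]
glue [0.5306 0.1183 0.094 ]
jar [0.5271 0.0645 0.079 ]
carton [0.5754 0.0882 0.026 ]
[0.5659 0.1451 0.025 ] -0.06320835595979371 0.22102483107123322
-0.0675149616582253 0.22388271149947642
-0.08862235802537276 0.14401290594770277
glue [-0.0336 -0.0289]
jar [-0.0337 -0.0829]
carton [ 0.013  -0.0562]
[[ 0.     -0.8997  0.4366]
 [ 0.0001  0.4366  0.8997]
 [-1.     -0.      0.0001]]
{'fx': 364.85064603851356, 'fy': 364.85064603851356, 'cx': 313.8998257937859, 'cy': 242.3138469415316, 'R': array([[ 0.4356,  0.9001, -0.0002],
       [ 0.8614, -0.4168,  0.2902],
       [ 0.2612, -0.1266, -0.957 ]]), 't': array([-0.5982, -0.0384,  0.3787])}
[0.1948 0.5704 0.3735]
```

```bash
cat >> h.py <<'E'
def go(p,ang=None):
    s=readout.state(); M=Ro.from_quat(s['ee_rot']).as_matrix(); a=np.arctan2(M[1,2],M[0,2])
    print("tcp",s['tcp_pos'].round(4),"ang",round(np.degrees(a),2),"shift",(M.T@(np.array(p)-s['tcp_pos'])).round(4),"turn",None if ang is None else round(np.degrees(a)-ang,2),"t",s['t'],"w",s['grip_width'])
E
python3 -c "
from h import *
go((.53,.09,.25),-3.9)"
```

```text
tcp [0.262  0.5398 0.2483] ang 64.11 shift [-0.0017 -0.4375 -0.2877] turn 68.01 t 1.0 w 0.08558520445082922
```

Emit:
{"name": "jog_arm", "arguments": {
  "commands": "0 -0.425 -0.26 68 0.085;0 -0.425 -0.26 68 0.085;0 -0.425 -0.26 68 0.085;0 -0.425 -0.26 68 0.085;0 -0.425 -0.26 68 0.085;0 -0.425 -0.26 68 0.085;0 -0.425 -0.26 68 0.085;0 -0.425 -0.26 68 0.085;0 -0.425 -0.26 68 0.085;0 -0.425 -0.26 68 0.085"
}}

```text
t: 2.0
tcp_pos: [0.5317, 0.1183, 0.2485]
ee_rot: [0.024, 0.706, -0.024, 0.707]
wrist_force: [0.8, 0.5, 0.1]
grip_width: 0.085
```

```bash
python3 - <<'E'
from h import *
im=viewer.camera("wrist"); cv2.imwrite("pics/w1.png",im[...,::-1]); c=viewer.calibration("wrist")
print(-c['R'].T@c['t'])
for q in ("glue_stick","paste_jar","staples_carton"):
    for d in viewer.look_for("wrist",q)[:1]: print(q,[int(v) for v in d["box"]],d["confidence"])
# predicted
for n,X in dict(glue=(.5306,.1183,.094),jar=(.5271,.0645,.079),carton=(.5754,.0882,.026),corner=(.631,.0292,.036)).items(): print(n,proj("wrist",X,c).round(0))
go((.53,.1183,.2),-3.9)
E
```

```text
[0.53918026 0.18504047 0.37272599]
glue_stick [300, 192, 328, 237] 0.66
paste_jar [289, 237, 334, 298] 0.93
staples_carton [338, 200, 378, 267] 0.97
glue [308. 220.]
jar [309. 277.]
carton [357. 231.]
corner [415. 286.]
tcp [0.531  0.1194 0.2481] ang -4.02 shift [ 0.0481 -0.0012 -0.0009] turn -0.12 t 2.2 w 0.08506355141036383
```

View pics/w1.png

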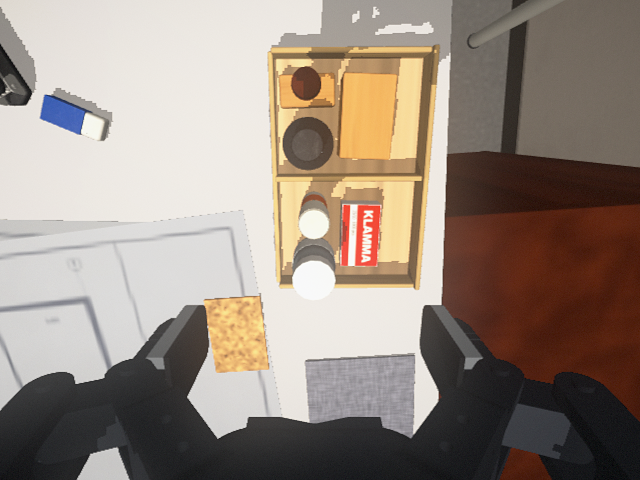

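The wrist view shows the glue stick cap at (314,223), the jar lid at (314,279) and the carton at (360,235). The cork and mat are also in view.

```bash
python3 - <<'E'
from h import *
c=viewer.calibration("wrist")
for n,p,z in (("glue",(314,223),.094),("jar",(314,279.5),.079),("carton",(361,235),.026),("corkC",(237,334),.004),
 ("BL",(438,46),.036),("BR",(418,290),.036),("FL",(270,50),.014),("FR",(281,288),.014)): print(n,ray("wrist",p,z,c).round(4))
E
```

```text
glue [0.5308 0.1228 0.094 ]
jar [0.5271 0.0687 0.079 ]
carton [0.5752 0.0907 0.026 ]
corkC [ 0.4324 -0.0235  0.004 ]
BL [0.643  0.2523 0.036 ]
BR [0.6294 0.0322 0.036 ]
FL [0.5014 0.2633 0.014 ]
FR [0.4894 0.0343 0.014 ]
```

Emit:
{"name": "jog_arm", "arguments": {
  "commands": "0.05 0.001 0 0 0.06;0.1 0.001 0 0 0.06;0.14 0.001 0 0 0.06;0.16 0.001 0 0 0.06;0.18 0.001 0 0 0.06;0.18 0.001 0 0 0.06;0.18 0.001 0 0 0.06"
}}

```text
t: 2.9
tcp_pos: [0.5305, 0.1223, 0.0689]
ee_rot: [0.024, 0.707, -0.023, 0.707]
wrist_force: [-0.6, -0.3, 0.0]
grip_width: 0.0602
```

Emit:
{"name": "jog_arm", "arguments": {
  "commands": "0 0 0 0 0.015;0 0 0 0 0.015;0 0 0 0 0.015;0 0 0 0 0.015;0 0 0 0 0.015;0 0 0 0 0.015;0 0 0 0 0.015;0 0 0 0 0.015;0 0 0 0 0.015;0 0 0 0 0.015",
  "newtons": 30
}}

```text
t: 3.9
tcp_pos: [0.5317, 0.1215, 0.0697]
ee_rot: [0.024, 0.706, -0.024, 0.707]
wrist_force: [-0.6, 0.6, 6.8]
grip_width: 0.0253
```

Emit:
{"name": "jog_arm", "arguments": {
  "commands": "-0.03 0 0 0 0.015;-0.07 0 0 0 0.015;-0.12 0 0 0 0.015;-0.12 -0.04 0.01 0 0.015;-0.12 -0.085 0.02 0 0.015;-0.12 -0.13 0.03 0 0.015;-0.12 -0.175 0.04 0 0.015;-0.12 -0.215 0.05 0 0.015;-0.12 -0.233 0.05 0 0.015;-0.12 -0.233 0.05 0 0.015"
}}

```text
t: 4.9
tcp_pos: [0.5649, -0.1171, 0.1883]
ee_rot: [0.025, 0.707, -0.025, 0.707]
wrist_force: [-0.6, 1.1, -0.2]
grip_width: 0.0259
```

Emit:
{"name": "jog_arm", "arguments": {
  "commands": "0.04 0 0 0 0.015;0.08 0 0 0 0.015;0.1 0 0 0 0.015;0.11 0 0 0 0.015;0.116 0 0 0 0.015;0.12 0 0 0 0.015;0.12 0 0 0 0.015;0.12 0 0 0 0.015"
}}

```text
t: 5.7
tcp_pos: [0.5656, -0.1147, 0.0695]
ee_rot: [0.024, 0.706, -0.024, 0.707]
wrist_force: [0.2, -0.8, -0.4]
grip_width: 0.0254
```

Emit:
{"name": "jog_arm", "arguments": {
  "commands": "0.001 0 0 0 0.015;0.001 0 0 0 0.015;0.001 0 0 0 0.05;0.001 0 0 0 0.06;0.001 0 0 0 0.06;0.001 0 0 0 0.06;-0.03 0 0 0 0.06;-0.08 0 0 0 0.06;-0.13 0 0 0 0.06;-0.13 0 0 0 0.06"
}}

```text
t: 6.7
tcp_pos: [0.5679, -0.1158, 0.2063]
ee_rot: [0.023, 0.703, -0.025, 0.71]
wrist_force: [1.1, 0.3, 0.0]
grip_width: 0.06
```

```bash
python3 - <<'E'
from h import *
im=viewer.camera("top"); cv2.imwrite("pics/t2.png",cv2.resize(im[140:320,150:480,::-1],None,fx=2.4,fy=2.4)); 
for q in ("glue_stick","paste_jar"): print(q,[([int(v) for v in d["box"]],d["confidence"]) for d in viewer.look_for("top",q)[:1]])
go((.527,.068,.199),-4)
E
```

```text
glue_stick []
paste_jar []
tcp [ 0.565  -0.1145  0.1981] ang -3.89 shift [-0.0009  0.1795 -0.0503] turn 0.11 t 6.85 w 0.059894653751580366
```

View pics/t2.png

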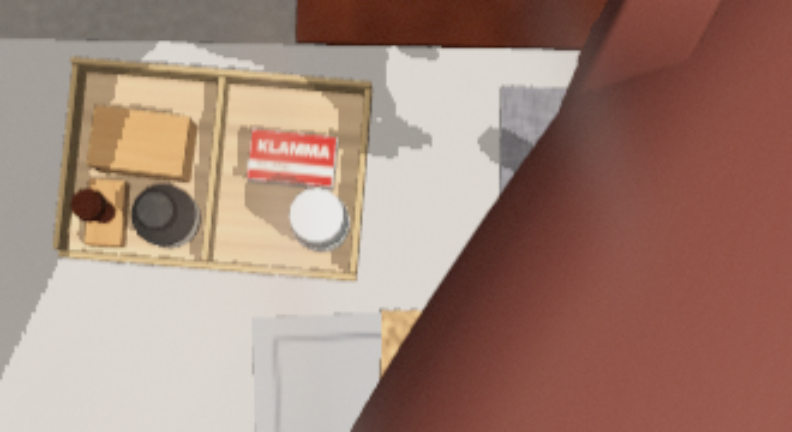

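The arm hides the mat. The rest of the caddy is unchanged, with the jar at (318,217). I'll move above the jar and check the mat from there.

Emit:
{"name": "jog_arm", "arguments": {
  "commands": "0 0.045 -0.012 0 0.075;0 0.09 -0.025 0 0.075;0 0.135 -0.038 0 0.075;0 0.18 -0.051 0 0.075;0 0.18 -0.051 0 0.075;0 0.18 -0.051 0 0.075"
}}

```text
t: 7.45
tcp_pos: [0.5253, 0.0696, 0.1967]
ee_rot: [0.023, 0.708, -0.023, 0.706]
wrist_force: [-0.4, -0.6, 0.1]
grip_width: 0.0747
```

```bash
python3 - <<'E'
from h import *
im=viewer.camera("scene"); r=[([int(v) for v in d["box"]],d["confidence"]) for d in viewer.look_for("scene","glue_stick")[:1]]; print(r)
t=viewer.camera("top")
print("pred",proj("scene",(.565,-.115,.003)),proj("scene",(.565,-.115,.093)))
w=viewer.camera("wrist"); c=viewer.calibration("wrist")
cv2.imwrite("pics/s3.png",np.hstack([cv2.resize(im[140:360,230:490],(390,330)),cv2.resize(w,(400,330))])[...,::-1])
for z,X in (("jarlid",(.527,.066,.079)),): print(z,proj("wrist",X,c))
print(viewer.look_for("wrist","paste_jar")[:1])
go((.527,.066,.058),-4)
E
```

```text
[([379, 226, 396, 277], 0.91)]
pred [386.82453998 272.34338067] [390.29604322 232.29675098]
jarlid [315.91683916 241.85652262]
[{'box': [287.7, 196.6, 341.1, 265.8], 'confidence': 0.7}]
tcp [0.5264 0.0675 0.1978] ang -3.98 shift [ 0.1398 -0.0014  0.0008] turn 0.02 t 7.7 w 0.07464461772843603
```

View pics/s3.png

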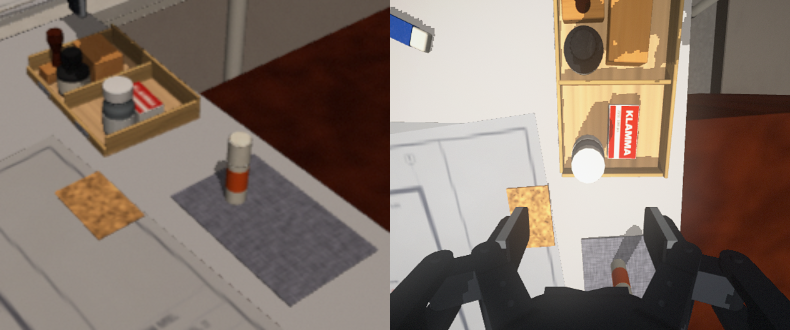

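The glue stick stands upright on the mat, near its predicted pixel. The jar lid, at about (317,240) in the wrist view, matches the prediction. Next I grip the jar.

Emit:
{"name": "jog_arm", "arguments": {
  "commands": "0.05 -0.001 0.001 0 0.075;0.09 -0.001 0.001 0 0.075;0.12 -0.001 0.001 0 0.075;0.141 -0.001 0.001 0 0.075;0.141 -0.001 0.001 0 0.075;0.141 -0.001 0.001 0 0.075"
}}

```text
t: 8.3
tcp_pos: [0.5273, 0.0669, 0.0577]
ee_rot: [0.024, 0.707, -0.024, 0.707]
wrist_force: [-0.0, 0.4, 0.4]
grip_width: 0.0749
```

Emit:
{"name": "jog_arm", "arguments": {
  "commands": "0 0 0 0 0.03;0 0 0 0 0.03;0 0 0 0 0.03;0 0 0 0 0.03;0 0 0 0 0.03;0 0 0 0 0.03;0 0 0 0 0.03;0 0 0 0 0.03",
  "newtons": 40
}}

```text
t: 9.1
tcp_pos: [0.5282, 0.0673, 0.0592]
ee_rot: [0.024, 0.706, -0.024, 0.708]
wrist_force: [-2.0, -0.6, 7.3]
grip_width: 0.0393
```

Emit:
{"name": "jog_arm", "arguments": {
  "commands": "-0.005 0 0 0 0.03;-0.015 0 0 0 0.03;-0.03 0 0 0 0.03;-0.03 0 0 0 0.03;-0.03 0 0 0 0.03"
}}

```text
t: 9.6
tcp_pos: [0.5278, 0.0674, 0.0881]
ee_rot: [0.024, 0.706, -0.024, 0.707]
wrist_force: [-0.3, -0.1, -1.9]
grip_width: 0.0389
```

```bash
python3 - <<'E'
from h import *
im=viewer.camera("scene"); w=viewer.camera("wrist"); print(readout.state()["wrist_force"],readout.state()["grip_width"])
cv2.imwrite("pics/s4.png",np.hstack([cv2.resize(im[150:260,240:370],(390,330),interpolation=cv2.INTER_CUBIC),cv2.resize(w[140:400,160:475],(400,330))])[...,::-1])
E
```

```text
[-0.01187487  0.01518346 -1.61461552] 0.03880052425032448
```

View pics/s4.png

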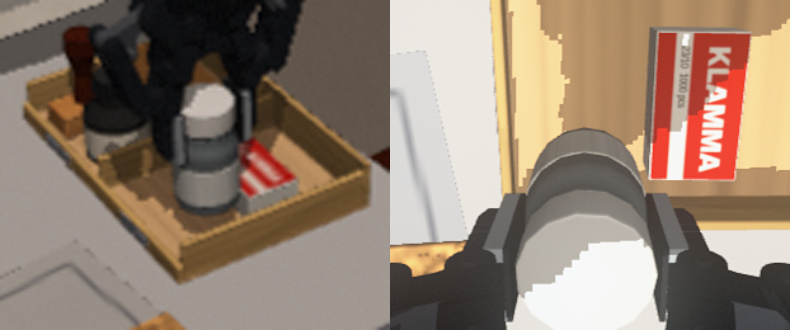

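The jar is held upright and lifted clear, and the carton is undisturbed.

Emit:
{"name": "jog_arm", "arguments": {
  "commands": "-0.04 0 0 0 0.03;-0.08 0 0 0 0.03;-0.08 -0.035 0.008 0 0.03;-0.08 -0.08 0.02 0 0.03;-0.08 -0.125 0.03 0 0.03;-0.08 -0.17 0.042 0 0.03;-0.08 -0.215 0.053 0 0.03;-0.08 -0.25 0.062 0 0.03;-0.08 -0.268 0.067 0 0.03;-0.08 -0.268 0.067 0 0.03"
}}

```text
t: 10.7
tcp_pos: [0.5756, -0.2068, 0.1661]
ee_rot: [0.025, 0.707, -0.025, 0.706]
wrist_force: [0.7, 0.4, -1.2]
grip_width: 0.0394
```

Emit:
{"name": "jog_arm", "arguments": {
  "commands": "0.04 0 0 0 0.03;0.08 0 0 0 0.03;0.1 0 0 0 0.03;0.108 0 0 0 0.03;0.111 0 0 0 0.03;0.111 0 0 0 0.03;0.111 0 0 0 0.03;0.111 0 0 0 0.03"
}}

```text
t: 11.5
tcp_pos: [0.5761, -0.2036, 0.058]
ee_rot: [0.024, 0.707, -0.024, 0.707]
wrist_force: [-4.1, 2.7, 8.5]
grip_width: 0.0395
```

Emit:
{"name": "jog_arm", "arguments": {
  "commands": "0 0 0 0 0.06;0 0 0 0 0.075;0 0 0 0 0.075;0 0 0 0 0.075;0 0 0 0 0.075;-0.03 0 0 0 0.075;-0.08 0 0 0 0.075;-0.14 0 0 0 0.075;-0.14 0 0 0 0.075;-0.14 0 0 0 0.075"
}}

```text
t: 12.5
tcp_pos: [0.5772, -0.2052, 0.199]
ee_rot: [0.023, 0.705, -0.025, 0.708]
wrist_force: [1.2, -0.2, -0.6]
grip_width: 0.0749
```

```bash
python3 - <<'E'
from h import *
go((.5755,.0895,.199),-4)
E
```

```text
tcp [ 0.5772 -0.2052  0.199 ] ang -3.89 shift [-0.0007  0.2939 -0.0216] turn 0.11 t 12.5 w 0.07491485079819761
```

Emit:
{"name": "jog_arm", "arguments": {
  "commands": "0 0.045 -0.004 0 0.06;0 0.095 -0.008 0 0.06;0 0.14 -0.012 0 0.06;0 0.19 -0.015 0 0.06;0 0.24 -0.018 0 0.06;0 0.28 -0.02 0 0.06;0 0.294 -0.02 0 0.06;0 0.294 -0.02 0 0.06;0 0.294 -0.02 0 0.06"
}}

```text
t: 13.4
tcp_pos: [0.5754, 0.0896, 0.1949]
ee_rot: [0.024, 0.707, -0.024, 0.706]
wrist_force: [-0.8, -0.3, -0.8]
grip_width: 0.06
```

```bash
python3 - <<'E'
from h import *
im=viewer.camera("scene"); w=viewer.camera("wrist"); c=viewer.calibration("wrist")
for d in viewer.cut_out("wrist","staples_carton")[:1]:
    m=d["region"].astype(np.uint8); r=cv2.minAreaRect(cv2.findNonZero(m)); print(r); print(ray("wrist",r[0],.022,c))
for q in("glue_stick","paste_jar"): print([d["box"] for d in viewer.look_for("scene",q)[:1]])
print(proj("scene",(.576,-.204,.003)),proj("scene",(.576,-.204,.078)))
print(proj("wrist",(.5755,.0895,.026),c))
cv2.imwrite("pics/s5.png",np.hstack([cv2.resize(im[140:360,230:490],(390,330)),cv2.resize(w,(400,330))])[...,::-1])
go((.5755,.0895,.026),-4)
E
```

```text
((314.0, 219.5), (79.0, 46.0), 90.0)
[0.57536247 0.09044061 0.022     ]
[[377.7, 224.5, 398.2, 275.6]]
[[415.7, 260.4, 445.1, 303.9]]
[427.87545117 299.4982645 ] [433.42950571 266.00663311]
[314.2420545  221.70267561]
tcp [0.576  0.0891 0.1961] ang -3.98 shift [ 0.1701  0.0004 -0.0005] turn 0.02 t 13.65 w 0.06002698623240432
```

View pics/s5.png

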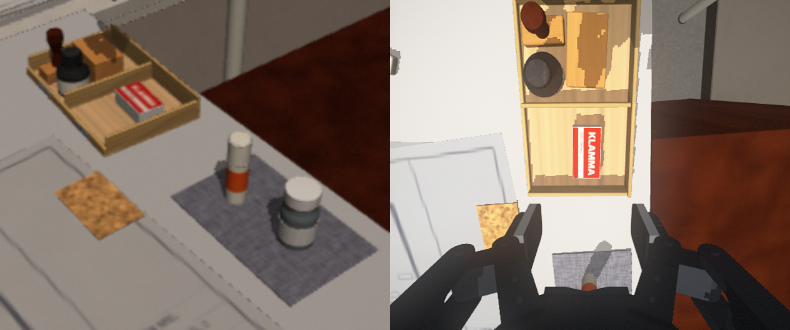

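Both things stand upright on the mat, and the carton is centred under the jaws. Descending to grip it.

Emit:
{"name": "jog_arm", "arguments": {
  "commands": "0.05 0 0 0 0.06;0.1 0 0 0 0.06;0.14 0 0 0 0.06;0.16 0 0 0 0.06;0.17 0 0 0 0.06;0.17 0 0 0 0.06;0.17 0 0 0 0.06"
}}

```text
t: 14.35
tcp_pos: [0.5769, 0.0899, 0.0278]
ee_rot: [0.024, 0.706, -0.024, 0.707]
wrist_force: [0.4, 0.6, 0.0]
grip_width: 0.06
```

Emit:
{"name": "jog_arm", "arguments": {
  "commands": "0 0 0 0 0.028;0 0 0 0 0.028;0 0 0 0 0.028;0 0 0 0 0.028;0 0 0 0 0.028;0 0 0 0 0.028;0 0 0 0 0.028;0 0 0 0 0.028",
  "newtons": 35
}}

```text
t: 15.15
tcp_pos: [0.5772, 0.0901, 0.0282]
ee_rot: [0.024, 0.706, -0.024, 0.708]
wrist_force: [-0.9, -0.3, 6.1]
grip_width: 0.037
```

Emit:
{"name": "jog_arm", "arguments": {
  "commands": "-0.01 0 0 0 0.028;-0.04 0 0 0 0.028;-0.08 0 0 0 0.028;-0.12 0 0 0 0.028;-0.12 0 0 0 0.028;-0.12 0 0 0 0.028"
}}

```text
t: 15.75
tcp_pos: [0.5767, 0.0903, 0.148]
ee_rot: [0.024, 0.706, -0.024, 0.708]
wrist_force: [0.4, -0.4, -1.9]
grip_width: 0.0372
```

```bash
python3 - <<'E'
from h import *
go((.433,-.0265,.027),0)
E
```

```text
tcp [0.5767 0.0903 0.148 ] ang -3.88 shift [ 0.1206 -0.1262 -0.1358] turn -3.88 t 15.75 w 0.03716255774373903
```

Emit:
{"name": "jog_arm", "arguments": {
  "commands": "0 -0.03 -0.03 0 0.028;0 -0.06 -0.065 0 0.028;0 -0.09 -0.1 0 0.028;0 -0.12 -0.13 0 0.028;0 -0.126 -0.136 0 0.028;0 -0.126 -0.136 0 0.028;0 -0.126 -0.136 0 0.028"
}}

```text
t: 16.45
tcp_pos: [0.4319, -0.0259, 0.1459]
ee_rot: [0.024, 0.707, -0.024, 0.707]
wrist_force: [0.7, 0.7, -0.9]
grip_width: 0.0372
```

```bash
python3 - <<'E'
from h import *
w=viewer.camera("wrist"); t=viewer.camera("top")
for n in("top","wrist"):
    for d in viewer.cut_out(n,"cork_pad")[:1]: print(n,d["box"],d["confidence"])
cv2.imwrite("pics/w6.png",np.hstack([cv2.resize(w[100:480],(480,285)),t[180:320,260:400].repeat(2,0).repeat(2,1)[:285][:280] if 0 else cv2.resize(t[200:320,270:400],(308,285))])[...,::-1])
c=viewer.calibration("wrist")
M=[proj("wrist",(.433+a*.032,-.0265+b*.048,.004),c).round(0) for a,b in((-1,-1),(-1,1),(1,1),(1,-1))];print(M)
M=[proj("top",(.433+a*.032,-.0265+b*.048,.004)).round(0) for a,b in((-1,-1),(-1,1),(1,1),(1,-1))];print(M)
go((.433,-.0265,.028))
E
```

```text
wrist [266.3, 167.3, 357.5, 236.6] 0.78
[array([280., 293.]), array([268., 171.]), array([356., 165.]), array([360., 288.])]
[array([361., 306.]), array([307., 305.]), array([308., 269.]), array([361., 270.])]
tcp [ 0.432  -0.0256  0.146 ] ang -3.81 shift [ 0.118  -0.0009  0.0011] turn None t 16.65 w 0.03727107480614051
```

View pics/w6.png

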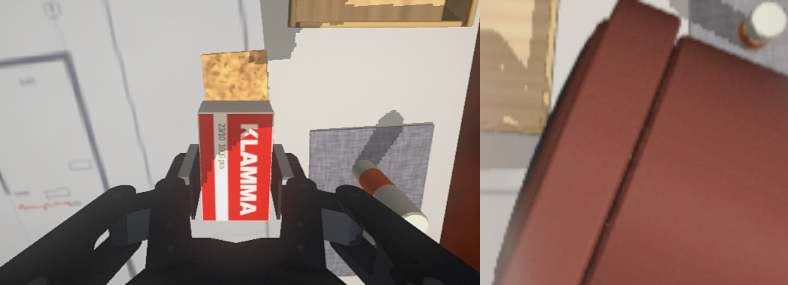

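The carton is held level above the pad. The cork's far corners are at about (267,170) and (357,166), as predicted. Lowering.

Emit:
{"name": "jog_arm", "arguments": {
  "commands": "0.04 -0.001 0.001 0 0.028;0.08 -0.001 0.001 0 0.028;0.105 -0.001 0.001 0 0.028;0.115 -0.001 0.001 0 0.028;0.12 -0.001 0.001 0 0.028;0.12 -0.001 0.001 0 0.028;0.12 -0.001 0.001 0 0.06;0.12 -0.001 0.001 0 0.06;0.12 -0.001 0.001 0 0.06;0.12 -0.001 0.001 0 0.06"
}}

```text
t: 17.65
tcp_pos: [0.4328, -0.0273, 0.0265]
ee_rot: [0.024, 0.707, -0.024, 0.707]
wrist_force: [-0.4, 0.2, -0.5]
grip_width: 0.0603
```

Emit:
{"name": "jog_arm", "arguments": {
  "commands": "-0.03 0 0 0 0.06;-0.08 0 0 0 0.06;-0.13 0 0 0 0.06;-0.17 0 0 0 0.06;-0.17 0 0 0 0.075;-0.17 0 0 0 0.075"
}}

```text
t: 18.25
tcp_pos: [0.4332, -0.0276, 0.1971]
ee_rot: [0.024, 0.706, -0.024, 0.707]
wrist_force: [-0.5, -1.6, 0.0]
grip_width: 0.075
```

Emit:
{"name": "jog_arm", "arguments": {
  "commands": "0 -0.03 0.03 0 0.075;0 -0.065 0.06 0 0.075;0 -0.1 0.09 0 0.075;0 -0.13 0.12 0 0.075;0 -0.16 0.15 0 0.075;0 -0.167 0.155 0 0.075;0 -0.167 0.155 0 0.075;0 -0.167 0.155 0 0.075"
}}

```text
t: 19.05
tcp_pos: [0.575, -0.2034, 0.1954]
ee_rot: [0.024, 0.707, -0.023, 0.706]
wrist_force: [-0.4, -0.3, 0.6]
grip_width: 0.0748
```

```bash
python3 - <<'E'
from h import *
w=viewer.camera("wrist"); s=viewer.camera("scene"); c=viewer.calibration("wrist")
print("jar pred",proj("wrist",(.576,-.204,.078),c),proj("scene",(.576,-.204,.078)))
for n,q in(("wrist","paste_jar"),("scene","paste_jar"),("scene","staples_carton")): print(q,[(d["box"],d["confidence"]) for d in viewer.look_for(n,q)[:1]])
print([proj("scene",(.433+a*.019,-.0265+b*.032,z)).round(0) for a,b,z in((-1,-1,.004),(-1,1,.026),(1,1,.026),(1,-1,.026))])
cv2.imwrite("pics/s7.png",np.hstack([cv2.resize(s[140:360,230:490],(390,330)),cv2.resize(w,(400,330))])[...,::-1])
go((.576,-.204,.058),-3.98)
E
```

```text
jar pred [315.6877644  241.01496031] [433.42950571 266.00663311]
paste_jar [([284.7, 195.4, 343.9, 265.0], 0.84)]
paste_jar [([413.4, 260.9, 446.4, 305.3], 0.94)]
staples_carton [([277.4, 252.3, 313.5, 287.8], 0.95)]
[array([297., 291.]), array([276., 260.]), array([294., 252.]), array([315., 272.])]
tcp [ 0.5757 -0.2037  0.1968] ang -3.84 shift [ 0.1388 -0.0003  0.0002] turn 0.14 t 19.3 w 0.0751046600551519
```

View pics/s7.png

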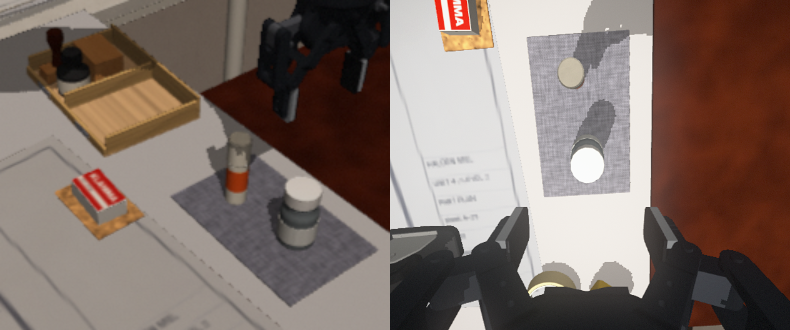

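The carton lies centred on the cork. The jar and glue stick stand as placed, and the jaws are above the jar.

Emit:
{"name": "jog_arm", "arguments": {
  "commands": "0.05 0 0 0 0.075;0.09 0 0 0 0.075;0.12 0 0 0 0.075;0.14 0 0 0 0.075;0.14 0 0 0 0.075;0.14 0 0 0 0.075"
}}

```text
t: 19.9
tcp_pos: [0.576, -0.2042, 0.0572]
ee_rot: [0.024, 0.707, -0.024, 0.707]
wrist_force: [1.0, -0.4, 0.9]
grip_width: 0.0753
```

Emit:
{"name": "jog_arm", "arguments": {
  "commands": "0 0 0 0 0.03;0 0 0 0 0.03;0 0 0 0 0.03;0 0 0 0 0.03;0 0 0 0 0.03;0 0 0 0 0.03;0 0 0 0 0.03;0 0 0 0 0.03;-0.01 0 0 0 0.03;-0.03 0 0 0 0.03",
  "newtons": 40
}}

```text
t: 20.9
tcp_pos: [0.575, -0.2039, 0.0859]
ee_rot: [0.024, 0.707, -0.024, 0.706]
wrist_force: [-0.6, -0.5, -0.1]
grip_width: 0.0392
```

Emit:
{"name": "jog_arm", "arguments": {
  "commands": "-0.04 0 0 0 0.03;-0.08 0 0 0 0.03;-0.08 0.035 -0.008 0 0.03;-0.08 0.08 -0.02 0 0.03;-0.08 0.125 -0.03 0 0.03;-0.08 0.17 -0.042 0 0.03;-0.08 0.215 -0.053 0 0.03;-0.08 0.25 -0.062 0 0.03;-0.08 0.268 -0.067 0 0.03;-0.08 0.268 -0.067 0 0.03"
}}

```text
t: 21.9
tcp_pos: [0.5268, 0.0698, 0.1673]
ee_rot: [0.023, 0.706, -0.023, 0.707]
wrist_force: [-0.2, -0.6, -0.8]
grip_width: 0.0391
```

Emit:
{"name": "jog_arm", "arguments": {
  "commands": "0 0 0 0 0.03;0.04 0 0 0 0.03;0.08 0 0 0 0.03;0.1 0 0 0 0.03;0.105 0 0 0 0.03;0.109 0 0 0 0.03;0.109 0 0 0 0.03;0.109 0 0 0 0.03"
}}

```text
t: 22.7
tcp_pos: [0.5282, 0.0663, 0.0594]
ee_rot: [0.024, 0.706, -0.025, 0.707]
wrist_force: [-4.0, 0.9, 6.5]
grip_width: 0.0393
```

Emit:
{"name": "jog_arm", "arguments": {
  "commands": "0 0 0 0 0.06;0 0 0 0 0.075;0 0 0 0 0.075;0 0 0 0 0.075;-0.03 0 0 0 0.075;-0.08 0 0 0 0.075;-0.13 0 0 0 0.075;-0.139 0 0 0 0.075;-0.139 0 0 0 0.075"
}}

```text
t: 23.6
tcp_pos: [0.5286, 0.0673, 0.1986]
ee_rot: [0.024, 0.705, -0.024, 0.708]
wrist_force: [0.3, -0.1, -1.0]
grip_width: 0.0748
```

Emit:
{"name": "jog_arm", "arguments": {
  "commands": "0 -0.045 0.012 0 0.06;0 -0.09 0.025 0 0.06;0 -0.135 0.038 0 0.06;0 -0.179 0.05 0 0.06;0 -0.179 0.05 0 0.06;0 -0.179 0.05 0 0.06;0 -0.179 0.05 0 0.06"
}}

```text
t: 24.3
tcp_pos: [0.5643, -0.1136, 0.1949]
ee_rot: [0.024, 0.707, -0.023, 0.706]
wrist_force: [-0.1, 0.3, 0.5]
grip_width: 0.0598
```

```bash
python3 - <<'E'
from h import *
w=viewer.camera("wrist"); s=viewer.camera("scene"); c=viewer.calibration("wrist")
print("pred",proj("wrist",(.565,-.115,.093),c),[(d["box"],d["confidence"]) for d in viewer.look_for("wrist","glue_stick")[:1]])
cv2.imwrite("pics/s8.png",np.hstack([cv2.resize(s[140:360,230:490],(390,330)),cv2.resize(w,(400,330))])[...,::-1])
go((.565,-.115,.0692),-3.98)
E
```

```text
pred [315.44310074 249.40246292] [([297.5, 208.4, 335.6, 268.4], 0.55)]
tcp [ 0.5648 -0.1133  0.196 ] ang -3.79 shift [ 0.1268 -0.0018  0.0004] turn 0.19 t 24.45 w 0.060225502331967246
```

View pics/s8.png

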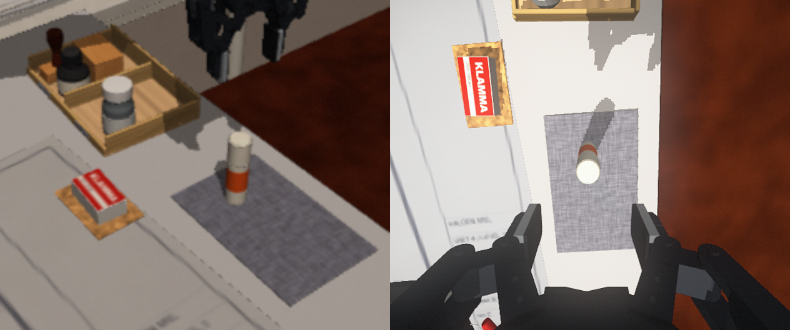

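The jar is back upright in the bay at its old pixel. The glue stick is under the jaws.

Emit:
{"name": "jog_arm", "arguments": {
  "commands": "0.05 0 0 0 0.06;0.09 0 0 0 0.06;0.11 0 0 0 0.06;0.128 0 0 0 0.06;0.128 0 0 0 0.06;0.128 0 0 0 0.06"
}}

```text
t: 25.05
tcp_pos: [0.565, -0.1139, 0.0688]
ee_rot: [0.024, 0.707, -0.024, 0.707]
wrist_force: [0.5, 0.1, -0.1]
grip_width: 0.0595
```

Emit:
{"name": "jog_arm", "arguments": {
  "commands": "0 0 0 0 0.015;0 0 0 0 0.015;0 0 0 0 0.015;0 0 0 0 0.015;0 0 0 0 0.015;0 0 0 0 0.015;0 0 0 0 0.015;0 0 0 0 0.015;0 0 0 0 0.015;-0.03 0 0 0 0.015",
  "newtons": 30
}}

```text
t: 26.05
tcp_pos: [0.5628, -0.1136, 0.0953]
ee_rot: [0.025, 0.709, -0.023, 0.705]
wrist_force: [-0.9, 0.1, -0.8]
grip_width: 0.0256
```

Emit:
{"name": "jog_arm", "arguments": {
  "commands": "-0.04 0 0 0 0.015;-0.09 0 0 0 0.015;-0.09 0.04 -0.01 0 0.015;-0.09 0.085 -0.02 0 0.015;-0.09 0.13 -0.03 0 0.015;-0.09 0.175 -0.04 0 0.015;-0.09 0.215 -0.05 0 0.015;-0.09 0.233 -0.05 0 0.015;-0.09 0.233 -0.05 0 0.015;-0.09 0.233 -0.05 0 0.015"
}}

```text
t: 27.05
tcp_pos: [0.5309, 0.1213, 0.1884]
ee_rot: [0.024, 0.707, -0.024, 0.707]
wrist_force: [-0.2, -0.5, -0.4]
grip_width: 0.0258
```

Emit:
{"name": "jog_arm", "arguments": {
  "commands": "0.04 0 0 0 0.015;0.08 0 0 0 0.015;0.1 0 0 0 0.015;0.11 0 0 0 0.015;0.116 0 0 0 0.015;0.119 0 0 0 0.015;0.12 0 0 0 0.015;0.12 0 0 0 0.015"
}}

```text
t: 27.85
tcp_pos: [0.5321, 0.1209, 0.0707]
ee_rot: [0.024, 0.706, -0.024, 0.708]
wrist_force: [-2.7, -1.3, 6.0]
grip_width: 0.0256
```

Seated (6 N upward). Releasing, then retracting up and away toward the start side.

Emit:
{"name": "jog_arm", "arguments": {
  "commands": "0 0 0 0 0.05;0 0 0 0 0.06;0 0 0 0 0.06;0 0 0 0 0.06;-0.03 0 0 0 0.06;-0.08 0 0 0 0.06;-0.13 0 0 0 0.06;-0.18 0 0 0 0.06;-0.18 0 0 0 0.06"
}}

```text
t: 28.75
tcp_pos: [0.5336, 0.1214, 0.2562]
ee_rot: [0.024, 0.703, -0.024, 0.711]
wrist_force: [1.3, 0.1, -0.0]
grip_width: 0.0602
```

Emit:
{"name": "jog_arm", "arguments": {
  "commands": "0 0.05 0 0 0.06;0 0.1 -0.01 0 0.06;0 0.15 -0.04 0 0.06;0 0.2 -0.07 0 0.06;0 0.25 -0.1 0 0.06;0 0.3 -0.13 0 0.06;0 0.32 -0.15 0 0.06;0 0.32 -0.15 0 0.06;0 0.32 -0.15 0 0.06;0 0.32 -0.15 0 0.06"
}}

```text
t: 29.75
tcp_pos: [0.4032, 0.4503, 0.248]
ee_rot: [0.024, 0.707, -0.024, 0.707]
wrist_force: [0.1, -1.3, -0.8]
grip_width: 0.06
```

```bash
python3 - <<'E'
from h import *
s=viewer.camera("scene"); t=viewer.camera("top"); t0=cv2.imread("pics/top0.png")[...,::-1]; 
for q in ("paste_jar","staples_carton","cork_pad","beech_block","ink_bottle"): print(q,[([int(v) for v in d["box"]],round(d["confidence"],2)) for d in viewer.look_for("top",q)[:1]])
print("scene",[(q,[int(v) for v in d["box"]]) for q in("glue_stick","paste_jar","stamp","ink_bottle") for d in viewer.look_for("scene",q)[:1]])
f=lambda i:cv2.resize(i[150:310,160:380],(395,287))
cv2.imwrite("pics/end.png",np.vstack([np.hstack([f(t0),f(t)]),np.hstack([cv2.resize(cv2.imread("pics/scene0.png")[140:310,240:374,::-1],(230,290)),cv2.resize(s[140:310,240:374],(230,290)),np.zeros((290,330,3),np.uint8)])])[...,::-1])
print(readout.state()["tcp_pos"],readout.state()["wrist_force"],readout.state()["t"])
E
```

```text
paste_jar [([270, 218, 296, 246], 0.73)]
staples_carton [([314, 275, 354, 299], 0.6)]
cork_pad [([305, 270, 359, 302], 0.93)]
beech_block [([185, 184, 231, 214], 0.92)]
ink_bottle [([206, 216, 232, 239], 0.95)]
scene [('paste_jar', [297, 190, 321, 228]), ('stamp', [255, 158, 271, 196]), ('ink_bottle', [264, 171, 285, 201])]
[0.40304887 0.45064939 0.2483536 ] [ 0.48445427  0.1531228  -0.890705  ] 30.3
```

View pics/end.png

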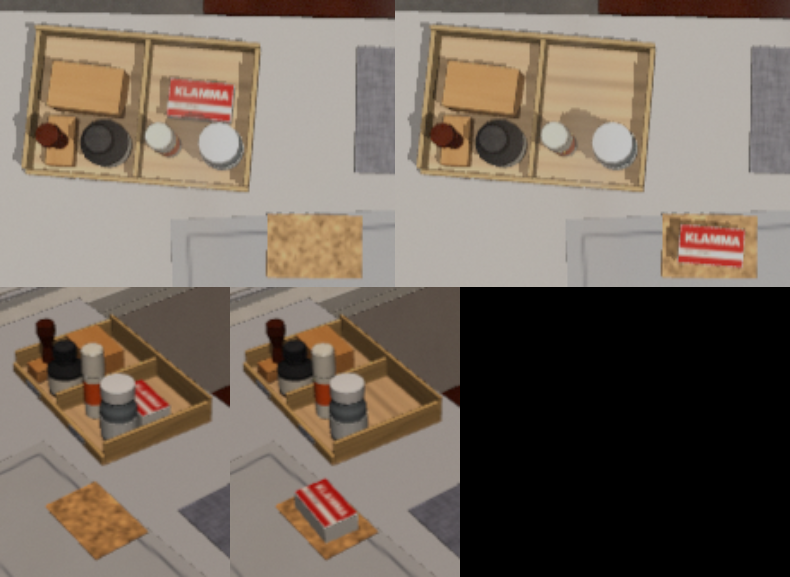

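Start (left) and end (right) match. The glue stick is at (162,138) before and (557−395=162,138) after, and the jar is at (219,145) before and (613−395=218,145) after. The carton is centred on the pad.

```bash
python3 -c "
from station import finish_job
print(finish_job())"
```

```text
the job is handed in; nothing more can be done
None
```

The job is done and handed in at about 30 s of the 128 s allowed; no verdict was reported. I stood the glue stick and paste jar upright on the felt mat and laid the staples carton flat on the middle of the cork pad. I then put both things back at the poses where I had gripped them.

- **Position:** In the last top view, the glue stick and jar are within about 1 pixel (1–2 mm) of where they started. The carton is centred on the cork to within a few millimetres. The beech block, ink bottle and stamp look unchanged, and the arm is clear of everything.
- **What disagreed:** The top and wrist cameras differed by about 4 mm in y, so I used values in between. The grip width on the jar read 39 mm instead of the 42 mm of its body, but it was held and set down upright.
- **What failed:** The detector did not report the glue stick in the final pictures. I checked it by eye against the starting pictures instead.

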